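# Start the shoe-polishing station

## Task

Start up the shoe-polishing station by pressing its three controls with closed fingertips, in this order: first press down the raised half of the rocker switch until that half lies level, then push the square key fully down so that it stays in, and last press the round button fully down and let it spring back. Only press: do not lift, tip or shove the control blocks, and leave everything else on the table where it stands.

Things in the scene. Friction and masses are not known exactly. Their poses are not given: they have to be found in the camera images.
- rocker_block: Grey plastic desk control block, loose, about 0.8 kg, on a rubber foot; oblong, 100 x 70 mm, 45 mm tall. Origin at the centre of its underside, z up. Its rocker is a white two-winged paddle 56 mm long (along the block's x) and 34 mm wide, hinged across the middle of the block (line along the block's y) 53 mm above the table. Any yaw.
- rocker (a joint): Angle of the rocker, rad: 0 off (the wing on the block's +x side stands up at 0.4 rad, its end 64 mm above the table, the other wing is level), 0.4 on (the +x wing is level, 53 mm above the table, and the other stands up). It stays where it is left; about 2 to 3 N on the wing moves it, then it meets a firm stop. May start at up to 0.04.
- rocker_raised (a point): Point on the top face of the rocker's raised (+x) wing, on its centre line, 20 mm from the hinge line (the wing is 28 mm long): the place to press. Moves with the rocker, and ends level, 53 mm above the table.
- key_block: Grey plastic desk control block, loose, about 0.8 kg, on a rubber foot; square, 80 x 80 mm, 45 mm tall, with a square white key in the middle of its top. Origin at the centre of its underside, z up. Any yaw.
- key (a joint): Depth of the square key, m: 0 up, 0.007 fully down. It stays where it is left; about 2.5 to 3 N moves it down to a firm stop.
- key_top (a point): Centre of the top face of the square key (36 x 36 mm), 56 mm above the table when up, 49 mm when down.
- button_block: Grey plastic desk control block, loose, about 0.8 kg, on a rubber foot; round, 90 mm in diameter, 45 mm tall, with a round white button in the middle of its top. Origin at the centre of its underside, z up.
- button (a joint): Depth of the round button, m: 0 up, 0.007 fully down. A spring returns it; about 1.3 N starts it and 4.5 N takes it fully down to a firm stop.
- button_top (a point): Centre of the top face of the round button (36 mm in diameter), 56 mm above the table when up, 49 mm when down.
- brush: Wooden shoe brush lying bristles down, 160 x 42 x 46 mm, long along its x; origin at the centre of its underside. Leave alone.
- jar: Small cream jar, 44 mm in diameter, 45 mm tall; origin at the centre of its underside. Leave alone.
- dye: Small amber bottle, 40 mm in diameter, 85 mm tall; origin at the centre of its underside. Leave alone.
- bowl: White bowl, 110 mm in diameter, 50 mm tall; origin at the centre of its underside. Leave alone.
- cleaner: Amber bottle with a white cap, 66 mm in diameter, 170 mm tall; origin at the centre of its underside. Leave alone.
- shoe: Black shoe, 270 mm long (toe to its +x), 92 mm wide, 117 mm tall; origin at the middle of its underside. Leave alone.
There are look-alikes about, which are no part of the job. What is shaped like the button_block but blue, purple or yellow is not meant.

How it is judged:
On the way, in this order (a step that is already met when the one before it is completed fails the run):
1. the rocker is pressed over to on (value of joint rocker above 0.33 rad), for 0.1 s.
2. then the square key is pushed fully down (value of joint key above 0.0055 m), for 0.1 s.
3. then the round button is pressed fully down (value of joint button above 0.0055 m), for 0.05 s.
At the end, for the whole second after the job is handed in: Rocker on (over 0.33 of 0.4 rad), square key down (over 5.5 of 7 mm), round button sprung back up (within 1.5 mm); the three blocks at rest, upright and within 20 mm of where they started; every other loose thing within 30 mm of where it started (value of joint rocker above 0.33 rad and value of joint key above 0.0055 m and value of joint button below 0.0015 m and distance of each of rocker_block, key_block, button_block from where it was at the start of the episode below 0.02 m and angle between each of rocker_block, key_block, button_block's own z axis and vertical below 0.05 rad and linear speed of each of rocker_block, key_block, button_block below 0.02 m/s and distance of each of brush, jar, dye, bowl, cleaner, shoe from where it was at the start of the episode below 0.03 m); the robot touches nothing.
It fails at once if the square key pressed before the rocker is on (value of joint key above 0.003 m and value of joint rocker below 0.28 rad).
It fails at once if the round button pressed before the square key is down (value of joint button above 0.003 m and value of joint key below 0.005 m).
It fails at once if a control block lifted, tipped (over 0.15 rad) or shoved more than 20 mm (distance of any of rocker_block, key_block, button_block from where it was at the start of the episode above 0.02 m or height (world z) of any of rocker_block, key_block, button_block above 0.01 m or angle between any of rocker_block, key_block, button_block's own z axis and vertical above 0.15 rad).
It fails at once if another thing on the table moved more than 30 mm or lifted more than 15 mm (distance of any of brush, jar, dye, bowl, cleaner, shoe from where it was at the start of the episode above 0.03 m or height (world z) of any of brush, jar, dye, bowl, cleaner, shoe above 0.015 m).
It also fails if it takes over 54 s, if anything falls off the work surface, if the arm or the gripper's body presses on something with over 40 N, if the wrist force passes 120 N, or if a joint passes its speed limit or range.

## Robot

A 7-joint arm with a two-finger parallel gripper is mounted at the origin on the work surface. World frame = base frame: x ahead of the robot, y to its left, z up, the work surface at z = 0. Lengths are in m, angles in rad, forces in N, time in s.
With the tool pointing down it reaches from about 0.4 to 0.875 m from the base axis. Payload 19.3 kg.
Tool frame: the origin (TCP) lies at the very end of the fingers, on their centre line; the grasp point (between the pads) lies bot.pinch_z behind it (bot.pinch_z is the distance from the TCP to the grasp point, in m); z points along the fingers, y is the line along which they close (so a half turn about z gives the same grasp; the last joint's range is limited). The gripper opens to 85 mm and grips with 20 to 120 N. Pads are 22 mm wide; open, the fingers measure 114 mm over their backs; the gripper's body (76 mm by 85 mm) begins 54 mm behind the grasp point. The pads swing forward as they close: fully open they stand 13 mm farther back than shut.
Start: joints at [1.08, 0.521, -0.036, 1.599, 0.021, 1.021, -0.113], TCP at [0.255, -0.57, 0.231] pointing down, gripper open.
Joint ranges: [-2.91, 2.91], [-0.3, 2.13], [-1.5, 1.42], [0.17, 2.43], [-1.26, 4.41], [0.16, 1.93], [-2.52, 2.52]. Speed limits (rad/s): [1.89, 1.89, 2.39, 2.39, 3.01, 3.01, 3.01].

## Interface

Orientations are given as [roll, pitch, yaw] about the fixed x, y, z axes, in that order (R = Rz(yaw) Ry(pitch) Rx(roll)).
In Python, from workcell import bot, grab_frame, ticket gives the robot as it stands.
- The arm moves only by the tool arm_command, never from a script. Its argument "commands" is a list of rows, each a list of 3 entries, a list of its own where there are three numbers: the shift along the world's x, y, z in mm, then the turn about the world's z in rad, then the gripper command: -1 is fully open, 1 is shut, values between are in proportion. In form: [[[tx, ty, tz], roll, fingers], ...]. A call has 1 to 20 rows; each row shifts and turns the commanded pose from where the row before left it; what a row does not reach is not made up. A row lasts 1/10 s, in which the tool goes at most 50 mm and 8.59 degrees, less where a joint would pass 70% of its speed; a pose out of reach is approached as far as the arm can. A call with a gripper value outside its range is refused whole. The fingers move at their own pace and stop on an object; "newtons" is the grip in N (left out, the last holds). Time passes only in rows, so rows that do not move let the fingers close. It gives the time, the measured TCP pose, the force, the opening and the grip force at its end, in the units of the state.
- bot.observe(): the state, without advancing time (a new reading comes with each control period).
- grab_frame(name): name is "scene" or "top" or "wrist"; returns a dict with "image" (384x512x3 uint8, red, green, blue), "vertical_fov" (degrees; the focal length in pixels is half the picture's height over the tangent of half this angle, whatever the lens; pixels are square), "cx", "cy" (the principal point, pixels), "R" (3x3) and "t" (3): a world point X has camera coordinates R X + t. Camera axes: x right, y down, z forward; pixel columns grow to the right and rows downward; lengths in m; the calibration is good to about 2 mm. The wrist camera is an equidistant fisheye: a pixel r from the principal point sees the ray r / f radians off the axis. A picture is of the moment at which its call begins. There is no depth.
- ticket.job_done(): hands the job in; it is judged then, once.
The state is a dict: "clock": time; "qpos": joint angles; "qd": joint speeds; "joint_efforts": joint torques, N m; "position": TCP position; "tool_rot": TCP orientation; "force": force on the tool from outside, world axes, zero at the start; "moment": the same for the moment, N m; "grip_width": finger opening in m; "finger_force": force on a finger pad.
Only numpy, scipy, OpenCV 4.12 (cv2) and the standard library are available. Lean on these libraries where they do the work, as an engineer would, in place of code of your own. Each camera call takes 0.05 s, during which the arm holds its last target. There are 200 camera calls.

## Working session

There is one attempt and no reset: what is moved stays moved. The work goes in short steps, Python scripts to look and compute and a tool call to move; the robot and the scene stay as the last step left them, time stands still between calls to the robot, and variables do not carry over. Pictures are saved under pics/ and viewed, at most 10 in all, crops included, and the job is handed in when it is done.

Besides the shell and the picture viewer there is one more tool, called as name(argument=value, ...), one argument or row to a line, values as JSON. arm_command: Moves the arm, as the interface text tells. Its arguments: {"type":"object","properties":{"commands":{"type":"array"},"newtons":{"type":"number"}},"required":["commands"]}

```bash
mkdir -p pics; cat > h.py <<'E'
import numpy as np, cv2, pickle
from workcell import bot, grab_frame, ticket
E
python3 - <<'E'
from h import *
F={}
for n in("top","scene"):
    f=grab_frame(n);F[n]=f
    cv2.imwrite(f"pics/{n}0.png",cv2.resize(f["image"][:,:,::-1],(800,600),interpolation=cv2.INTER_CUBIC))
    print(n,f["vertical_fov"],f["cx"],f["cy"],f["R"],f["t"])
pickle.dump(F,open("F.pkl","wb"))
print(bot.observe(),bot.pinch_z)
E
```

```text
top 43.19923307449872 264.7792172382508 191.6373813529759 [[ 0.00645983 -0.99993465  0.00943272]
 [-0.98097782 -0.00816694 -0.19394796]
 [ 0.19401232 -0.00800042 -0.98096647]] [0.06173671 0.56636305 1.28501127]
scene 51.89284079762732 249.3900225413885 187.4227222702519 [[ 0.61007929  0.79232711  0.00458434]
 [ 0.61984908 -0.47365398 -0.62565088]
 [-0.49354876  0.38453824 -0.78008971]] [-0.40590058 -0.26874853  1.29770181]
{'clock': 0.1, 'qpos': array([ 1.07979598,  0.52192713, -0.0362985 ,  1.599905  ,  0.02119643,
        1.02109363, -0.11277869]), 'qd': array([-1.23653773e-03, -1.39839764e-03,  1.08364048e-03,  7.64547942e-04,
       -2.31597869e-05,  1.86999965e-03, -6.00269856e-04]), 'joint_efforts': array([ 5.30407138e-03, -9.28479981e+01,  1.98406152e+00, -3.70534086e+01,
        1.80987414e-02,  5.14810556e-03, -2.05824672e-04]), 'position': array([ 0.25515164, -0.57024552,  0.23081708]), 'tool_rot': array([-3.14064735e+00,  7.60698221e-05,  4.20782925e-01]), 'force': array([-0.07929787, -0.40790658, -0.18413713]), 'moment': array([ 0.02189671, -0.00906122, -0.03715121]), 'finger_force': 0.0, 'grip_width': 0.08521152666578773} 0.0187
```

View pics/top0.png

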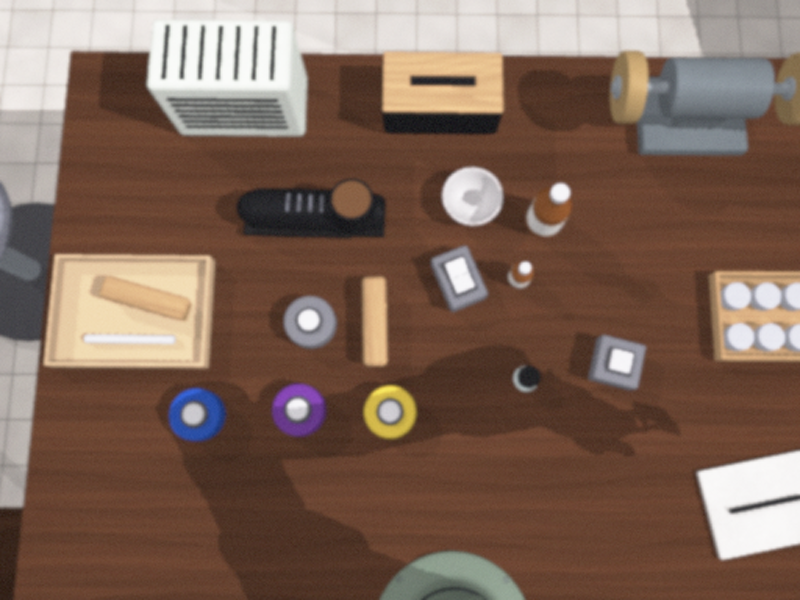

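View pics/scene0.png

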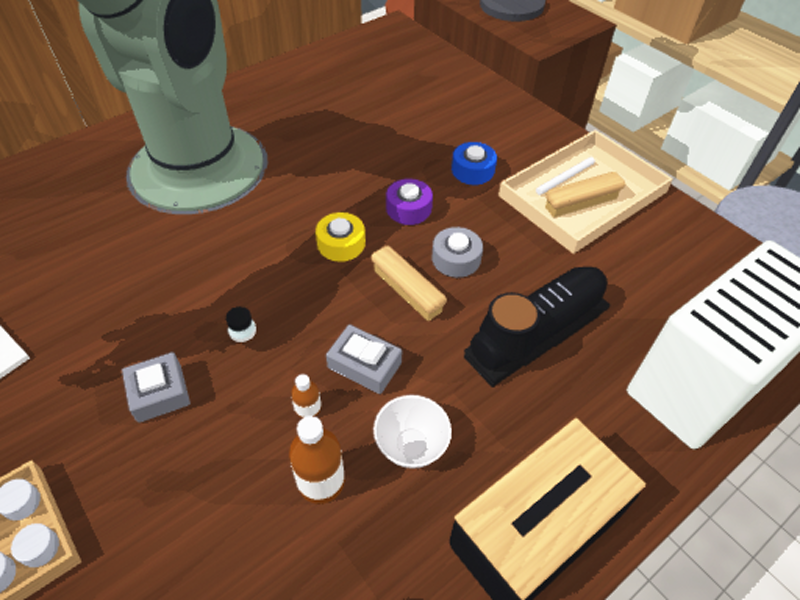

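The top view shows the rocker block at (459,277), the key block at (620,361) and the grey round block at (315,321). In the scene view they are at (365,355), (155,383) and (457,250). I'll enlarge these next.

```bash
python3 - <<'E'
from h import *
F=pickle.load(open("F.pkl","rb"))
C={"top":[(294,177),(397,231),(200,206)],"scene":[(233,228),(99,245),(293,160)]}
rows=[]
for n in C:
    r=[]
    for (u,v) in C[n]:
        c=F[n]["image"][v-25:v+25,u-26:u+26,::-1]
        print(n,u-26,v-25)
        r.append(cv2.copyMakeBorder(cv2.resize(c,(260,250),interpolation=cv2.INTER_CUBIC),0,4,0,4,cv2.BORDER_CONSTANT))
    rows.append(np.hstack(r))
cv2.imwrite("pics/crop1.png",np.vstack(rows))
E
```

```text
top 268 152
top 371 206
top 174 181
scene 207 203
scene 73 220
scene 267 135
```

View pics/crop1.png

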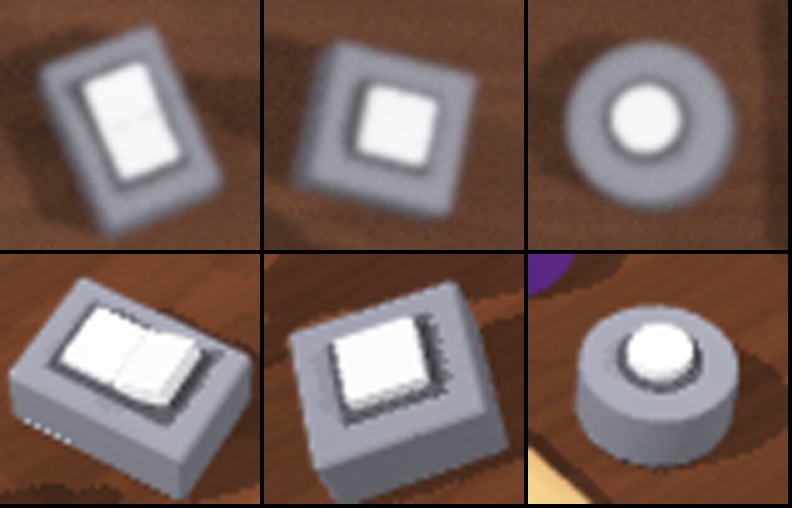

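The crops show each white top face clearly. In the scene crop the rocker's right-hand wing shows its end face, so that wing is the raised one. Now I'll triangulate the centres.

```bash
cat >> h.py <<'E'
def ray(f,p):
    fl=192/np.tan(np.radians(f["vertical_fov"]/2))
    d=f["R"].T@np.array([(p[0]-f["cx"])/fl,(p[1]-f["cy"])/fl,1.])
    return -f["R"].T@f["t"],d/np.linalg.norm(d)
def tri(rs):
    A=sum(np.eye(3)-np.outer(d,d) for o,d in rs);b=sum((np.eye(3)-np.outer(d,d))@o for o,d in rs)
    X=np.linalg.solve(A,b);return X,[np.linalg.norm(np.cross(X-o,d)) for o,d in rs]
def atz(r,z): return r[0]+r[1]*(z-r[0][2])/r[1][2]
E
python3 - <<'E'
from h import *
F=pickle.load(open("F.pkl","rb"))
T=[(268,152),(371,206),(174,181)];S=[(207,203),(73,220),(267,135)]
P={"hinge":(0,(135,121),(128,357),.053),"rA":(0,(111,73),(183,373),.064),"rB":(0,(154.5,170.5),(81,332),.053),
"key":(1,(398,125),(381,363),.056),"button":(2,(646,119),(659,349),.056)}
for n,(i,a,b,z) in P.items():
    c=lambda p,o,y0:(o[0]+(p[0]-264*i+.5)/5-.5,o[1]+(p[1]-y0+.5)/5-.5)
    r=[ray(F["top"],c(a,T[i],0)),ray(F["scene"],c(b,S[i],254))]
    X,e=tri(r);print(n,X.round(4),np.round(e,4),"at z:",atz(r[0],z).round(4)[:2],atz(r[1],z).round(4)[:2],np.hypot(*X[:2]).round(3))
E
```

```text
hinge [ 0.6134 -0.0152  0.0516] [0.0021 0.0021] at z: [ 0.612  -0.0169] [ 0.6151 -0.0138] 0.614
rA [ 0.6396 -0.0016  0.0569] [0.0021 0.0021] at z: [ 0.6367 -0.003 ] [ 0.6443 -0.0025] 0.64
rB [ 0.5862 -0.025   0.0497] [0.0032 0.0032] at z: [ 0.5839 -0.0276] [ 0.5896 -0.0233] 0.587
key [ 0.4617 -0.2958  0.0509] [0.002 0.002] at z: [ 0.4605 -0.2963] [ 0.4664 -0.294 ] 0.548
button [0.5301 0.2531 0.0531] [0.0019 0.0019] at z: [0.5285 0.2511] [0.5328 0.2528] 0.587
```

arm_command(
  commands=[
    [[10, 15, 0], 0, 1],
    [[21, 31, 0], 0, 1],
    [[21, 31, 0], 0, 1],
    [[21, 31, 0], 0, 1],
    [[21, 31, 0], 0, 1],
    [[21, 31, 0], 0, 1],
    [[21, 31, 0], 0, 1],
    [[21, 31, 0], 0, 1],
    [[21, 31, 0], 0, 1],
    [[21, 31, 0], 0, 1],
    [[21, 31, 0], 0, 1],
    [[21, 31, 0], 0, 1],
    [[21, 31, 0], 0, 1],
    [[21, 31, 0], 0, 1],
    [[21, 31, 0], 0, 1],
    [[21, 31, 0], 0, 1],
    [[21, 31, 0], 0, 1],
    [[21, 31, 0], 0, 1],
    [[10, 15, 0], 0, 1],
    [[0, 0, 0], 0, 1],
  ],
  newtons=30,
)

```text
clock: 2.1
position: [0.6327, -0.01, 0.2308]
tool_rot: [-3.14, -0.0, 0.425]
force: [-0.2, 0.4, -0.3]
grip_width: -0.0003
finger_force: 0.0
```

Next I'll descend to just above the wing and check with the wrist and scene cameras.

arm_command(
  commands=[
    [[0, 3, -10], 0, 1],
    [[0, 0, -30], 0, 1],
    [[0, 0, -30], 0, 1],
    [[0, 0, -30], 0, 1],
    [[0, 0, -30], 0, 1],
    [[0, 0, -15], 0, 1],
    [[0, 0, 0], 0, 1],
  ],
)

```text
clock: 2.8
position: [0.6307, -0.0114, 0.0844]
tool_rot: [-3.141, 0.003, 0.42]
force: [-0.1, 0.1, -0.6]
grip_width: 0.0006
finger_force: 0.0
```

```bash
python3 - <<'E'
from h import *
f=grab_frame("wrist");g=grab_frame("scene")
a=cv2.resize(f["image"][:,:,::-1],(512,384))
b=cv2.resize(g["image"][193:273,190:290,::-1],(480,384),interpolation=cv2.INTER_CUBIC)
cv2.imwrite("pics/w1.png",cv2.resize(np.hstack([a,b]),(800,310)))
print(bot.observe()["position"],bot.observe()["force"])
E
```

```text
[ 0.63248284 -0.01094479  0.08713178] [0.25201009 0.55405618 0.75581742]
```

View pics/w1.png

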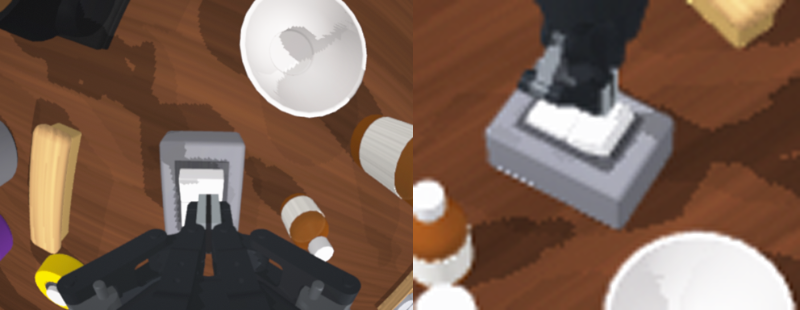

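The wrist view shows the tips at (208,195) and the rocker's centre line at x≈202. So the tips need to move about 3–4 mm toward +y, which agrees with the triangulation.

arm_command(
  commands=[
    [[2, 4, 0], 0, 1],
    [[0, 0, -10], 0, 1],
    [[0, 0, -8], 0, 1],
    [[0, 0, -4], 0, 1],
    [[0, 0, -3], 0, 1],
    [[0, 0, -3], 0, 1],
    [[0, 0, -3], 0, 1],
    [[0, 0, 0], 0, 1],
  ],
)

```text
clock: 3.7
position: [0.6341, -0.0066, 0.055]
tool_rot: [-3.142, 0.001, 0.421]
force: [0.2, -0.4, 0.2]
grip_width: -0.0001
finger_force: 0.0
```

```bash
python3 - <<'E'
from h import *
for i in range(3): grab_frame("top");s=bot.observe();print(s["position"],s["force"])
E
```

```text
[ 0.63390825 -0.00668463  0.05501574] [-0.06736184  0.31119495  0.10023046]
[ 0.63388153 -0.00669217  0.05506954] [-0.53072686  0.62830497 -0.42607382]
[ 0.63396799 -0.00672303  0.05518554] [ 0.43056215 -0.92254975  0.06867129]
```

arm_command(
  commands=[
    [[0, 0, -1], 0, 1],
    [[0, 0, -1], 0, 1],
    [[0, 0, -1], 0, 1],
    [[0, 0, 0], 0, 1],
  ],
)

```text
clock: 4.25
position: [0.6342, -0.0067, 0.0529]
tool_rot: [3.141, 0.0, 0.421]
force: [-5.0, -1.4, 12.3]
grip_width: 0.0
finger_force: 6.4
```

arm_command(
  commands=[
    [[0, 0, 0], 0, 1],
    [[0, 0, 5], 0, 1],
    [[0, 0, 20], 0, 1],
    [[0, 0, 35], 0, 1],
    [[0, 0, 35], 0, 1],
    [[-10, -17, 10], 0, 1],
    [[-18, -30, 0], 0, 1],
    [[-18, -30, 0], 0, 1],
    [[-18, -30, 0], 0, 1],
    [[-18, -30, 0], 0, 1],
    [[-18, -30, 0], 0, 1],
    [[-18, -30, 0], 0, 1],
    [[-18, -30, 0], 0, 1],
    [[-18, -30, 0], 0, 1],
    [[-18, -32, -10], 0, 1],
    [[0, 0, -30], 0, 1],
    [[0, 0, -20], 0, 1],
    [[0, 0, -10], 0, 1],
    [[0, 0, 0], 0, 1],
    [[0, 0, 0], 0, 1],
  ],
)

```text
clock: 6.25
position: [0.4625, -0.2955, 0.0879]
tool_rot: [3.141, -0.0, 0.421]
force: [-0.1, 0.3, -0.7]
grip_width: 0.0002
finger_force: 0.0
```

```bash
python3 - <<'E'
from h import *
f=grab_frame("wrist");g=grab_frame("scene")
a=cv2.resize(f["image"][150:340,130:384,::-1],(513,384))
b=cv2.resize(g["image"][193:273,190:290,::-1],(480,384),interpolation=cv2.INTER_CUBIC)
c=cv2.resize(g["image"][193:293,40:165,::-1],(480,384),interpolation=cv2.INTER_CUBIC)
cv2.imwrite("pics/w2.png",cv2.resize(np.hstack([a,b,c]),(800,209)))
print(bot.observe()["position"],bot.observe()["force"])
E
```

```text
[ 0.46278789 -0.2956292   0.08825788] [0.40617153 0.24317309 0.12947207]
```

View pics/w2.png

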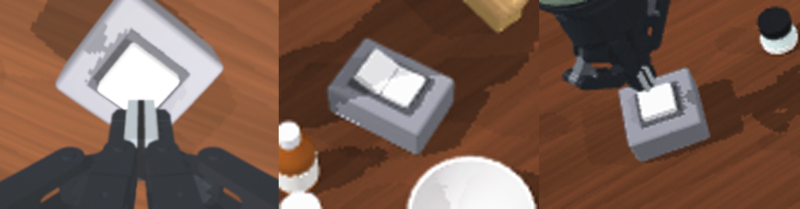

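The rocker is now over: its far wing stands up and the +x wing is level. The tips (x≈141) are in line with the key's centre (x≈140), so I'll press the key.

arm_command(
  commands=[
    [[0, 0, -12], 0, 1],
    [[0, 0, -12], 0, 1],
    [[0, 0, -5], 0, 1],
    [[0, 0, -2], 0, 1],
    [[0, 0, -2], 0, 1],
    [[0, 0, -2], 0, 1],
    [[0, 0, -2], 0, 1],
    [[0, 0, -1], 0, 1],
    [[0, 0, 0], 0, 1],
  ],
)

```text
clock: 7.25
position: [0.4624, -0.2955, 0.0493]
tool_rot: [3.141, -0.0, 0.421]
force: [-0.9, -0.0, -0.9]
grip_width: -0.0001
finger_force: 0.0
```

arm_command(
  commands=[
    [[0, 0, -1], 0, 1],
    [[0, 0, -1], 0, 1],
    [[0, 0, 0], 0, 1],
  ],
)

```text
clock: 7.55
position: [0.4626, -0.2957, 0.0488]
tool_rot: [3.141, -0.0, 0.421]
force: [-8.6, 5.1, 32.5]
grip_width: -0.0003
finger_force: 16.3
```

arm_command(
  commands=[
    [[0, 0, 6], 0, 1],
    [[0, 0, 19], 0, 1],
    [[0, 0, 40], 0, 1],
    [[2, 19, 40], 0, 1],
    [[4, 34, 0], 0, 1],
    [[4, 34, 0], 0, 1],
    [[4, 34, 0], 0, 1],
    [[4, 34, 0], 0, 1],
    [[4, 34, 0], 0, 1],
    [[4, 34, 0], 0, 1],
    [[4, 34, 0], 0, 1],
    [[4, 34, 0], 0, 1],
    [[4, 34, 0], 0, 1],
    [[4, 34, 0], 0, 1],
    [[4, 34, 0], 0, 1],
    [[4, 34, 0], 0, 1],
    [[4, 34, 0], 0, 1],
    [[4, 34, 0], 0, 1],
    [[4, 34, 0], 0, 1],
    [[4, 19, 0], 0, 1],
  ],
)

```text
clock: 9.55
position: [0.528, 0.2557, 0.1524]
tool_rot: [-3.141, -0.001, 0.423]
force: [0.3, -0.7, 1.4]
grip_width: 0.0001
finger_force: 0.0
```

arm_command(
  commands=[
    [[0, 0, -10], 0, 1],
    [[0, 0, -30], 0, 1],
    [[0, 0, -20], 0, 1],
    [[0, 0, -6], 0, 1],
    [[0, 0, 0], 0, 1],
    [[0, 0, 0], 0, 1],
  ],
)

```text
clock: 10.15
position: [0.5287, 0.2524, 0.0871]
tool_rot: [-3.142, -0.001, 0.42]
force: [0.1, 0.1, -0.0]
grip_width: 0.0003
finger_force: 0.0
```

```bash
python3 - <<'E'
from h import *
f=grab_frame("wrist");g=grab_frame("scene")
a=cv2.resize(f["image"][150:340,130:384,::-1],(513,384))
b=cv2.resize(g["image"][110:210,240:365,::-1],(480,384),interpolation=cv2.INTER_CUBIC)
c=cv2.resize(g["image"][193:293,40:165,::-1],(480,384),interpolation=cv2.INTER_CUBIC)
cv2.imwrite("pics/w3.png",cv2.resize(np.hstack([a,b,c]),(800,209)))
print(bot.observe()["position"],bot.observe()["force"])
E
```

```text
[0.52883035 0.25259053 0.08733982] [0.54187551 0.72600287 0.65732041]
```

View pics/w3.png

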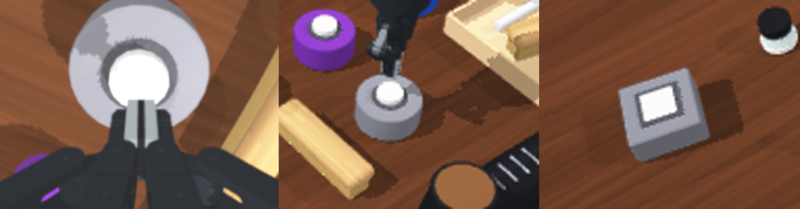

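The key now sits lower and stays in. The tips line up with the grey round button (x≈141 against 139), so I'll press it.

arm_command(
  commands=[
    [[1, 0, -12], 0, 1],
    [[0, 0, -12], 0, 1],
    [[0, 0, -5], 0, 1],
    [[0, 0, -2], 0, 1],
    [[0, 0, -2], 0, 1],
    [[0, 0, -2], 0, 1],
    [[0, 0, -2], 0, 1],
    [[0, 0, -1], 0, 1],
    [[0, 0, -1], 0, 1],
    [[0, 0, -1], 0, 1],
    [[0, 0, 0], 0, 1],
  ],
)

```text
clock: 11.35
position: [0.5294, 0.2526, 0.0483]
tool_rot: [3.141, -0.001, 0.421]
force: [-14.0, -7.1, 42.8]
grip_width: 0.0002
finger_force: 21.4
```

It is at the firm stop. Lifting off and checking.

arm_command(
  commands=[
    [[0, 0, 3], 0, 1],
    [[0, 0, 7], 0, 1],
    [[0, 0, 20], 0, 1],
    [[0, 0, 40], 0, 1],
    [[0, 0, 40], 0, 1],
    [[0, 0, 40], 0, 1],
    [[0, 0, 0], 0, 1],
    [[0, 0, 0], 0, 1],
  ],
)

```text
clock: 12.15
position: [0.5297, 0.2527, 0.1973]
tool_rot: [-3.141, -0.002, 0.421]
force: [0.3, 0.4, -0.4]
grip_width: -0.0002
finger_force: 0.0
```

```bash
python3 - <<'E'
from h import *
g=grab_frame("scene")
cv2.imwrite("pics/s4.png",cv2.resize(g["image"][100:300,60:327,::-1],(800,600),interpolation=cv2.INTER_CUBIC))
s=bot.observe();print(s["position"],s["force"])
E
```

```text
[0.52921906 0.2524212  0.19617807] [ 0.34314359 -0.00875485 -0.68284261]
```

View pics/s4.png

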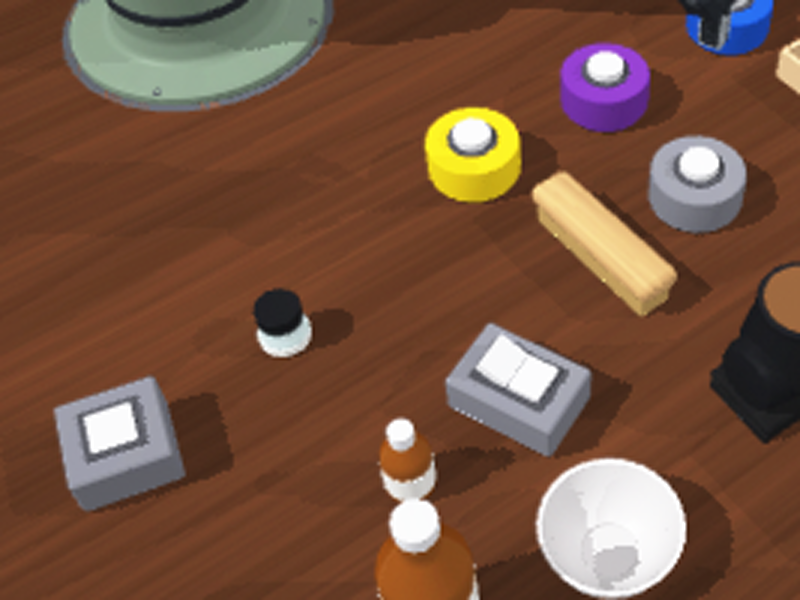

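The rocker at (515,370) is on, the key at (112,428) is down, the button at (699,165) is back up, and nothing has been displaced.

```bash
python3 -c "
from h import *
print(ticket.job_done())"
```

```text
the job is handed in; nothing more can be done
None
```

I pressed the rocker, the square key and the round button in that order, each down to its firm stop. The last picture shows the rocker on, the key down, the button back up and everything else in place; the job is handed in, but no verdict came back.

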